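# Lay up a heel kit at the shoe repair bench

## Robot

A 6-joint arm with a two-finger parallel gripper is mounted at the origin on the work surface. World frame = base frame: x ahead of the robot, y to its left, z up, the work surface at z = 0. Lengths are in m, angles in rad, forces in N, time in s.
With the tool pointing down it reaches from about 0.25 to 0.775 m from the base axis. Payload 4 kg.
Tool frame: the origin (TCP) lies between the finger pads; the fingertips stand 11 mm ahead of it and the grasp point (between the pads) lies 8 mm behind it (robot.tip_extent is the z of the fingertips in the tool frame, in m); z points along the fingers, y is the line along which they close (so a half turn about z gives the same grasp; the last joint's range is limited). The gripper opens to 94 mm and grips with 3 to 60 N. Pads are 16 mm wide; open, the fingers measure 119 mm over their backs; the gripper's body (75 mm by 177 mm) begins 78 mm behind the grasp point.
Start: joints at [-1.302, 0.087, 1.371, -0, 1.684, -0.103], TCP at [0.2, -0.512, 0.217] pointing down, gripper open.
Joint ranges: [-3.1, 3.1], [-0.76, 2.03], [0.27, 2.55], [-1.08, 4.22], [0.17, 2.65], [-2.57, 2.57]. Speed limits (rad/s): [2.79, 2.79, 3.14, 3.14, 3.14, 3.14].

## Interface

Orientations are given as [roll, pitch, yaw] about the fixed x, y, z axes, in that order (R = Rz(yaw) Ry(pitch) Rx(roll)).
In Python, from bench import robot, imaging gives the robot as it stands.
- The arm moves only by the shell command python3 -m pendant 'ROWS'. ROWS is JSON, a list of rows, each a list of 7 numbers: the shift along the world's x, y, z in cm, then the turn, a rotation vector about the world's x, y, z in degrees, then the opening, from 0 (shut) to 1 (fully open). In form: [[dx, dy, dz, ax, ay, az, jaw], ...]. A call has 1 to 8 rows; each row shifts and turns the commanded pose from where the row before left it; what a row does not reach is not made up. A row lasts 1/10 s, in which the tool goes at most 50 mm and 8.59 degrees, less where a joint would pass 70% of its speed; a pose out of reach is approached as far as the arm can. A call is refused whole if a number of a shift passes 5 or a number of a turn 8.59, either way. A call with a gripper value outside its range is refused whole. The fingers move at their own pace and stop on an object; the grip force is fixed at half the most. Time passes only in rows, so rows that do not move let the fingers close. It gives the time, the measured TCP pose, the force, the opening and the grip force at its end, in the units of the state.
- robot.get_obs(): the state, without advancing time (a new reading comes with each control period).
- imaging.snapshot(name): name is "scene" or "top" or "wrist"; returns the picture (480x640x3 uint8, red, green, blue); there is no depth.
- imaging.camera_params(name): a dict with "camera_matrix" (3x3 intrinsics, pixels), "R" (3x3) and "t" (3): a world point X has camera coordinates R X + t. Camera axes: x right, y down, z forward; pixel columns grow to the right and rows downward; lengths in m; the calibration is good to about 2 mm. A picture is of the moment at which its call begins: read the wrist's pose just before it. camera_params takes no time and is no camera call; for the wrist camera it gives the pose at the moment of the call.
- robot.close_job(): hands the job in; it is judged then, once.
The state is a dict: "time": time; "joint_positions": joint angles; "qvel": joint speeds; "joint_torque": joint torques, N m; "tool_pos": TCP position; "ee_rot": TCP orientation; "wrist_force": force on the tool from outside, world axes, zero at the start; "wrist_torque": the same for the moment, N m; "width": finger opening in m; "finger_force": force on a finger pad.
Only numpy, scipy, OpenCV 4.12 (cv2) and the standard library are available. Lean on these libraries where they do the work, as an engineer would, in place of code of your own. Each camera call takes 0.05 s, during which the arm holds its last target. There are 200 camera calls.

## Task

Make up the kit for a heel repair. Pile all the tan heel lifts on the bench squarely one on another on the red outline of the kit mat, round ends matching the outline, then put the black top piece on top of the finished pile, edges flush; either face may be up. Also slide both thread spools up off their spindles and stand them upright, one centred on each blue disc (either way round, at any time); leave the jar, hammer and tin alone.

Things in the scene. Friction and masses are not known exactly. Their poses are not given: they have to be found in the camera images.
- lift1: tan heel lift, flat, rigid, D-shaped, 60 mm long (x), 54 mm wide (y), 10 mm thick: straight front edge at x = -30 mm, parallel sides from x = -30 to +3 mm, then a round back of 27 mm radius. Both faces are alike. Origin: its middle, also of its thickness; +x to the round back. 35 g. Starts flat on the bench; may be absent.
- lift2: tan heel lift, flat, rigid, D-shaped, 60 mm long (x), 54 mm wide (y), 10 mm thick: straight front edge at x = -30 mm, parallel sides from x = -30 to +3 mm, then a round back of 27 mm radius. Both faces are alike. Origin: its middle, also of its thickness; +x to the round back. 35 g. Starts flat on the bench; may be absent.
- lift3: tan heel lift, flat, rigid, D-shaped, 60 mm long (x), 54 mm wide (y), 10 mm thick: straight front edge at x = -30 mm, parallel sides from x = -30 to +3 mm, then a round back of 27 mm radius. Both faces are alike. Origin: its middle, also of its thickness; +x to the round back. 35 g. Starts flat on the bench; may be absent.
- lift4: tan heel lift, flat, rigid, D-shaped, 60 mm long (x), 54 mm wide (y), 10 mm thick: straight front edge at x = -30 mm, parallel sides from x = -30 to +3 mm, then a round back of 27 mm radius. Both faces are alike. Origin: its middle, also of its thickness; +x to the round back. 35 g. Starts flat on the bench; may be absent.
- lift5: tan heel lift, flat, rigid, D-shaped, 60 mm long (x), 54 mm wide (y), 10 mm thick: straight front edge at x = -30 mm, parallel sides from x = -30 to +3 mm, then a round back of 27 mm radius. Both faces are alike. Origin: its middle, also of its thickness; +x to the round back. 35 g. Starts flat on the bench; may be absent.
- lift6: tan heel lift, flat, rigid, D-shaped, 60 mm long (x), 54 mm wide (y), 10 mm thick: straight front edge at x = -30 mm, parallel sides from x = -30 to +3 mm, then a round back of 27 mm radius. Both faces are alike. Origin: its middle, also of its thickness; +x to the round back. 35 g. Starts flat on the bench; may be absent.
- top_piece: black heel top piece, flat, rigid, D-shaped, 60 mm long (x), 54 mm wide (y), 10 mm thick: straight front edge at x = -30 mm, parallel sides from x = -30 to +3 mm, then a round back of 27 mm radius. Both faces are alike. Origin: its middle, also of its thickness; +x to the round back. 45 g. Starts flat on the bench.
- kit_mat: white kit mat, a paper-thin sheet 150 x 220 mm (x, y) stuck flat to the bench; things on it stand at bench height. Origin: its centre. It bears a red D-shaped outline for the heel pile, centred at (0, -55) mm on it with the round back to +x, and two blue discs for the thread spools at (-40, +60) and (+40, +60) mm
- pile_mark (a point): centre of the red heel outline, at bench height; a lift lying exactly on the outline has its origin 5 mm above this and its x axis along the mat's x (towards the round back)
- pile_mark_round (a point): tip of the round back of the red outline (30 mm along the mat's +x from pile_mark), at bench height
- spot_near (a point): centre of the blue spool disc (50 mm across) at the mat's -x side, at bench height; the two discs are 80 mm apart along mat x, 115 mm from the outline's centre along mat y
- spot_far (a point): centre of the blue spool disc (50 mm across) at the mat's +x side, at bench height; the two discs are 80 mm apart along mat x, 115 mm from the outline's centre along mat y
- spindle_near (a point): foot of the -x spindle of the fixed thread stand, on the spindle's axis, on top of the base. The stand is a dark steel base 170 x 80 x 12 mm (x, y, z; this point's axes are the stand's) with two upright steel spindles 7 mm thick and 60 mm tall above the base (tips 72 mm above the bench), 86 mm apart along its x
- spindle_far (a point): foot of the +x spindle of the fixed thread stand, on the spindle's axis, on top of the base. The stand is a dark steel base 170 x 80 x 12 mm (x, y, z; this point's axes are the stand's) with two upright steel spindles 7 mm thick and 60 mm tall above the base (tips 72 mm above the bench), 86 mm apart along its x
- spool_black: spool of black thread with pale flanges: upright cylinder 40 mm across and 45 mm tall, with an 11 mm through bore, 70 g, sitting loosely on one of the spindles with its underside on the stand's base. Origin: centre of its underside, z along its axis
- spool_cream: spool of cream thread with pale flanges: upright cylinder 40 mm across and 45 mm tall, with an 11 mm through bore, 70 g, sitting loosely on one of the spindles with its underside on the stand's base. Origin: centre of its underside, z along its axis
- tack_jar: glass jar with brass lid, 60 mm across, 85 mm tall; a bystander, leave it alone. Origin: its underside
- hammer: hammer lying on the bench; a bystander, leave it alone. Origin: its underside
- glue_tin: tin 70 mm across, 90 mm tall, with yellow label; a bystander, leave it alone. Origin: its underside
Things that resemble listed ones, but are neither listed nor needed, are in the scene too. What is shaped like the lift2 but green or turquoise is not meant.

How it is judged:
On the way, in this order (a step that is already met when the one before it is completed fails the run):
1. all lifts present are piled on the red outline, let go, before the top piece is put on (horizontal distance between each of lift1, lift2, lift3, lift4, lift5, lift6 and pile_mark below 0.01 m and x of pile_mark_round in the frame of lift1 above 0.015 m and angle between the x axis of each of lift1, lift2, lift3, lift4, lift5, lift6 and the x axis of kit_mat, either way round below 0.2 rad and angle between the z axis of each of lift1, lift2, lift3, lift4, lift5, lift6 and the z axis of kit_mat, either way round below 0.08 rad and height (world z) of each of lift1, lift2, lift3, lift4, lift5, lift6 below 0.072 m and linear speed of each of lift1, lift2, lift3, lift4, lift5, lift6 below 0.02 m/s and x of pile_mark_round in the frame of lift2 above 0.015 m and x of pile_mark_round in the frame of lift3 above 0.015 m and x of pile_mark_round in the frame of lift4 above 0.015 m and x of pile_mark_round in the frame of lift5 above 0.015 m and x of pile_mark_round in the frame of lift6 above 0.015 m and contact force between the fingers and lift1 below 0.1 N and contact force between the fingers and lift2 below 0.1 N and contact force between the fingers and lift3 below 0.1 N and contact force between the fingers and lift4 below 0.1 N and contact force between the fingers and lift5 below 0.1 N and contact force between the fingers and lift6 below 0.1 N and contact force between the fingers and top_piece below 0.1 N), for 0.2 s.
2. the top piece lies on top of the pile, flush, let go (horizontal distance between top_piece and pile_mark below 0.01 m and x of pile_mark_round in the frame of top_piece above 0.015 m and angle between the x axis of top_piece and the x axis of kit_mat, either way round below 0.2 rad and angle between the z axis of top_piece and the z axis of kit_mat, either way round below 0.08 rad and height (world z) of top_piece below 0.072 m and linear speed of top_piece below 0.02 m/s and ((angle between top_piece's own z axis and vertical below 0.1 rad and z of lift1 in the frame of top_piece below -0.007 m) or (angle between top_piece's own z axis and vertical above 3.04 rad and z of lift1 in the frame of top_piece above 0.007 m)) and horizontal distance between each of lift1, lift2, lift3, lift4, lift5, lift6 and top_piece below 0.006 m and angle between the x axis of each of lift1, lift2, lift3, lift4, lift5, lift6 and the x axis of top_piece, either way round below 0.14 rad and ((angle between top_piece's own z axis and vertical below 0.1 rad and z of lift2 in the frame of top_piece below -0.007 m) or (angle between top_piece's own z axis and vertical above 3.04 rad and z of lift2 in the frame of top_piece above 0.007 m)) and ((angle between top_piece's own z axis and vertical below 0.1 rad and z of lift3 in the frame of top_piece below -0.007 m) or (angle between top_piece's own z axis and vertical above 3.04 rad and z of lift3 in the frame of top_piece above 0.007 m)) and ((angle between top_piece's own z axis and vertical below 0.1 rad and z of lift4 in the frame of top_piece below -0.007 m) or (angle between top_piece's own z axis and vertical above 3.04 rad and z of lift4 in the frame of top_piece above 0.007 m)) and ((angle between top_piece's own z axis and vertical below 0.1 rad and z of lift5 in the frame of top_piece below -0.007 m) or (angle between top_piece's own z axis and vertical above 3.04 rad and z of lift5 in the frame of top_piece above 0.007 m)) and ((angle between top_piece's own z axis and vertical below 0.1 rad and z of lift6 in the frame of top_piece below -0.007 m) or (angle between top_piece's own z axis and vertical above 3.04 rad and z of lift6 in the frame of top_piece above 0.007 m)) and contact force between the fingers and lift1 below 0.1 N and contact force between the fingers and lift2 below 0.1 N and contact force between the fingers and lift3 below 0.1 N and contact force between the fingers and lift4 below 0.1 N and contact force between the fingers and lift5 below 0.1 N and contact force between the fingers and lift6 below 0.1 N and contact force between the fingers and top_piece below 0.1 N), for 0.2 s.
At the end, for the whole second after the job is handed in: All lifts lie in one pile at rest, each within 10 mm and 0.2 rad of the red outline, flat, round end its way; the top piece is above them all, each lift within 6 mm and 0.14 rad of it. One spool stands upright on each blue disc, within 12 mm of its centre (horizontal distance between each of lift1, lift2, lift3, lift4, lift5, lift6, top_piece and pile_mark below 0.01 m and x of pile_mark_round in the frame of lift1 above 0.015 m and angle between the x axis of each of lift1, lift2, lift3, lift4, lift5, lift6, top_piece and the x axis of kit_mat, either way round below 0.2 rad and angle between the z axis of each of lift1, lift2, lift3, lift4, lift5, lift6, top_piece and the z axis of kit_mat, either way round below 0.08 rad and height (world z) of each of lift1, lift2, lift3, lift4, lift5, lift6, top_piece below 0.072 m and linear speed of each of lift1, lift2, lift3, lift4, lift5, lift6, top_piece, spool_black, spool_cream below 0.02 m/s and x of pile_mark_round in the frame of lift2 above 0.015 m and x of pile_mark_round in the frame of lift3 above 0.015 m and x of pile_mark_round in the frame of lift4 above 0.015 m and x of pile_mark_round in the frame of lift5 above 0.015 m and x of pile_mark_round in the frame of lift6 above 0.015 m and x of pile_mark_round in the frame of top_piece above 0.015 m and ((angle between top_piece's own z axis and vertical below 0.1 rad and z of lift1 in the frame of top_piece below -0.007 m) or (angle between top_piece's own z axis and vertical above 3.04 rad and z of lift1 in the frame of top_piece above 0.007 m)) and horizontal distance between each of lift1, lift2, lift3, lift4, lift5, lift6 and top_piece below 0.006 m and angle between the x axis of each of lift1, lift2, lift3, lift4, lift5, lift6 and the x axis of top_piece, either way round below 0.14 rad and ((angle between top_piece's own z axis and vertical below 0.1 rad and z of lift2 in the frame of top_piece below -0.007 m) or (angle between top_piece's own z axis and vertical above 3.04 rad and z of lift2 in the frame of top_piece above 0.007 m)) and ((angle between top_piece's own z axis and vertical below 0.1 rad and z of lift3 in the frame of top_piece below -0.007 m) or (angle between top_piece's own z axis and vertical above 3.04 rad and z of lift3 in the frame of top_piece above 0.007 m)) and ((angle between top_piece's own z axis and vertical below 0.1 rad and z of lift4 in the frame of top_piece below -0.007 m) or (angle between top_piece's own z axis and vertical above 3.04 rad and z of lift4 in the frame of top_piece above 0.007 m)) and ((angle between top_piece's own z axis and vertical below 0.1 rad and z of lift5 in the frame of top_piece below -0.007 m) or (angle between top_piece's own z axis and vertical above 3.04 rad and z of lift5 in the frame of top_piece above 0.007 m)) and ((angle between top_piece's own z axis and vertical below 0.1 rad and z of lift6 in the frame of top_piece below -0.007 m) or (angle between top_piece's own z axis and vertical above 3.04 rad and z of lift6 in the frame of top_piece above 0.007 m)) and ((horizontal distance between spool_black and spot_near below 0.012 m and horizontal distance between spool_cream and spot_far below 0.012 m) or (horizontal distance between spool_black and spot_far below 0.012 m and horizontal distance between spool_cream and spot_near below 0.012 m)) and angle between each of spool_black, spool_cream's own z axis and vertical below 0.1 rad and height (world z) of each of spool_black, spool_cream below 0.006 m); the robot touches nothing.
It fails at once if the jar is displaced by more than 30 mm (distance of tack_jar from where it was at the start of the episode above 0.03 m).
It fails at once if the hammer is displaced by more than 30 mm (distance of hammer from where it was at the start of the episode above 0.03 m).
It fails at once if the tin is displaced by more than 30 mm (distance of glue_tin from where it was at the start of the episode above 0.03 m).
Of lift1, lift2, lift3, lift4, lift5, lift6 only 4 to 6 are there at a start; the rules pass over those that are not, and their reading is None.
At some moment in a run one of lift1, lift2, lift3, lift4, lift5, lift6, top_piece may be knocked a few centimetres aside while the robot is not near it.
It also fails if it takes over 210 s, if anything falls off the work surface, if the arm or the gripper's body presses on something with over 40 N, if the wrist force passes 120 N, or if a joint passes its speed limit or range.

## Working session

There is one attempt and no reset: what is moved stays moved. The work goes in short steps, Python scripts to look and compute and a shell command to move; the robot and the scene stay as the last step left them, time stands still between calls to the robot, and variables do not carry over. Pictures are saved under pics/ and viewed, at most 14 in all, crops included, and the job is handed in when it is done.

```bash
ls; mkdir -p pics; python3 - <<'E'
from bench import robot, imaging
import cv2
for n in ["top","scene"]:
    im=imaging.snapshot(n); cv2.imwrite(f"pics/{n}0.png",im[:,:,::-1])
    p=imaging.camera_params(n); print(n,p)
print(robot.get_obs())
E
```

```text
pics
top {'camera_matrix': array([[611.7449466 ,   0.        , 308.51975183],
       [  0.        , 611.7449466 , 242.55363163],
       [  0.        ,   0.        ,   1.        ]]), 'R': array([[ 0.03523528, -0.99937278,  0.00353908],
       [-0.97914894, -0.03523073, -0.20006538],
       [ 0.20006458,  0.00358407, -0.97977616]]), 't': array([-0.01120791,  0.60589832,  1.35759341])}
scene {'camera_matrix': array([[511.31577853,   0.        , 320.16201053],
       [  0.        , 511.31577853, 245.19997018],
       [  0.        ,   0.        ,   1.        ]]), 'R': array([[-0.60603347,  0.79535307, -0.01170171],
       [ 0.55246001,  0.4102817 , -0.72557347],
       [-0.57228609, -0.44618654, -0.6880452 ]]), 't': array([ 0.36755165, -0.28394114,  1.48865915])}
{'time': 0.1, 'joint_positions': array([-1.30208492e+00,  8.79139964e-02,  1.37207167e+00,  5.13902819e-06,
        1.68358852e+00, -1.03091118e-01]), 'qvel': array([ 4.54054841e-04, -2.20483047e-03, -2.82580807e-03,  3.96733591e-04,
        4.34784185e-04,  6.62703752e-05]), 'joint_torque': array([ 3.30292190e-03, -3.41250730e+01, -3.03301442e+01,  7.21360627e-02,
        3.03547585e-02, -9.88072975e-05]), 'tool_pos': array([ 0.19969227, -0.51197672,  0.21541917]), 'ee_rot': array([-3.13962217e+00, -2.08996499e-04,  3.71802891e-01]), 'wrist_force': array([ 0.04973788,  0.1972154 , -0.63148149]), 'wrist_torque': array([ 0.00263637,  0.02138627, -0.00876235]), 'finger_force': 0.0, 'width': 0.09398401754307295}
```

View pics/top0.png

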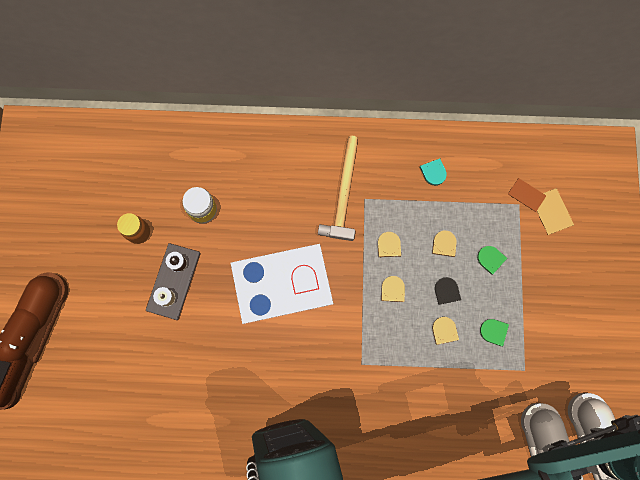

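View pics/scene0.png

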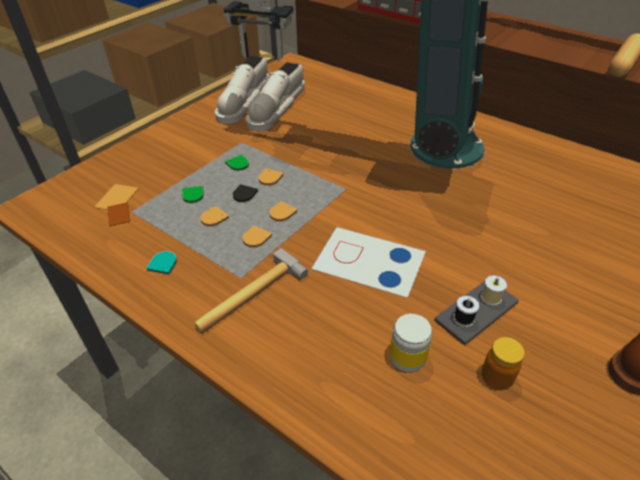

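The top view shows four tan D-shaped lifts at (389,245), (444,243), (393,289) and (445,331). The black top piece is at (447,291). I'm ruling out the green D's at (491,259) and (494,332), the turquoise one at (433,172), and the rectangular leather scraps at (555,212) and (527,194). The mat has its discs at (254,272) and (260,305) and the red outline at (305,279). The spools are at (176,261) for black and (163,297) for cream.

```bash
cat > h.py <<'E'
import numpy as np, cv2
from scipy.optimize import minimize
from bench import robot, imaging
def back(p,uv,z):
    uv=np.atleast_2d(np.float64(uv)); K,R,t=p["camera_matrix"],p["R"],p["t"]
    d=(R.T@np.linalg.inv(K)@np.c_[uv,np.ones(len(uv))].T).T; c=-R.T@t
    return c+d*((z-c[2])/d[:,2])[:,None]
def proj(p,X):
    q=X@p["R"].T+p["t"]; q=q@p["camera_matrix"].T; return q[:,:2]/q[:,2:]
a=np.linspace(-np.pi/2,np.pi/2,25)
D=np.vstack([[-.03,-.027],np.c_[.003+.027*np.cos(a),.027*np.sin(a)],[-.03,.027]])
S=8
def model(p,x,y,w,zt,h=.01):
    c,s=np.cos(w),np.sin(w); P=D@np.array([[c,s],[-s,c]])+[x,y]
    X=np.vstack([np.c_[P,np.full(len(P),z)] for z in (zt,zt-h)])
    return cv2.convexHull(np.float32(proj(p,X)))
def fit(p,mask,box,zt=.01,h=.01):
    """mask: blob mask cropped at box (u0,v0); returns x,y,yaw,IoU"""
    m=cv2.resize(mask,None,fx=S,fy=S,interpolation=cv2.INTER_LINEAR)>127
    v,u=np.nonzero(mask); c=back(p,[u.mean()+box[0],v.mean()+box[1]],zt-h/2)[0]
    def cost(q):
        hull=(model(p,*q,zt,h)-np.float32(box)+.5)*S-.5
        r=np.zeros(m.shape,np.uint8); cv2.fillConvexPoly(r,np.int32(np.round(hull)),1); r=r>0
        return 1-(r&m).sum()/(r|m).sum()
    best=None
    for w in np.arange(-np.pi,np.pi,np.pi/6):
        q0=[c[0],c[1],w]
        if best is None or cost(q0)<cost(best): best=q0
    r=minimize(cost,best,method="Nelder-Mead",options=dict(initial_simplex=np.array(best)+np.array([[0,0,0],[.004,0,0],[0,.004,0],[0,0,.25]]),xatol=1e-4,fatol=1e-4))
    return np.r_[r.x,1-r.fun]
def blobs(im,name,amin=250,amax=1500):
    hsv=cv2.cvtColor(im,cv2.COLOR_RGB2HSV); H,Sa,V=cv2.split(hsv)
    if name=="tan": m=(H>12)&(H<28)&(Sa>75)&(V>175)
    if name=="black": m=(V<75)
    if name=="blue": m=(H>95)&(H<125)&(Sa>120)
    if name=="red": m=((H<6)|(H>172))&(Sa>90)&(V>150)
    n,l,st,ce=cv2.connectedComponentsWithStats(np.uint8(m)*255)
    return [(ce[i],np.uint8(l==i)*255,st[i]) for i in range(1,n) if amin<st[i][4]<amax]
def ref(im):
    p=imaging.camera_params("top")
    b=[back(p,c,0)[0][:2] for c,_,_ in blobs(im,"blue",150)]
    b.sort(key=lambda q:q[0]); n,f=b[:2]; print("blue",len(b),n,f,np.linalg.norm(f-n))
    e=(f-n)/np.linalg.norm(f-n); w=np.arctan2(e[1],e[0]); pm=(n+f)/2+.115*np.array([e[1],-e[0]])
    return n,f,pm,w
def lifts(im,zt=.01,region=(350,200,530,370)):
    p=imaging.camera_params("top"); out=[]
    for col in("tan","black"):
        for c,m,st in blobs(im,col):
            if not(region[0]<c[0]<region[2] and region[1]<c[1]<region[3]): continue
            x0,y0=st[0]-8,st[1]-8; q=fit(p,m[y0:y0+st[3]+16,x0:x0+st[2]+16],(x0,y0),zt)
            out.append((col,c,q)); print(col,c.round(1),"xy",q[:2].round(4),"yaw",np.degrees(q[2]).round(1),"IoU",q[3].round(3),"area",st[4])
    return out
E
python3 - <<'E'
from h import *
im=cv2.cvtColor(cv2.imread("pics/top0.png"),cv2.COLOR_BGR2RGB); p=imaging.camera_params("top")
n,f,pm,w=ref(im); print("pile",pm,np.degrees(w)); lifts(im)
vis=im.copy()
cv2.polylines(vis,[np.int32(model(p,pm[0],pm[1],w,0,0))],True,(0,255,0))
for c in [(176,261),(163,297)]: print(back(p,c,.057))
A=cv2.resize(im[195:375,355:530],None,fx=4,fy=4,interpolation=cv2.INTER_CUBIC)[:600]
B=cv2.resize(vis[235:330,140:340],None,fx=4,fy=4,interpolation=cv2.INTER_CUBIC)
cv2.imwrite("pics/A.png",cv2.resize(A,(583,500))[:,:,::-1]);cv2.imwrite("pics/B.png",B[:,:,::-1])
E
```

```text
blue 2 [0.46437219 0.12090004] [0.5421348  0.14044832] 0.08018203100675354
pile [0.53129035 0.01914421] 14.110852297854905
tan [444.8 243.2] xy [ 0.6304 -0.3182] yaw -5.5 IoU 0.935 area 497
tan [389.  244.3] xy [ 0.6234 -0.1833] yaw 1.7 IoU 0.942 area 495
tan [393. 289.] xy [ 0.5144 -0.194 ] yaw -0.1 IoU 0.957 area 520
tan [444.8 330.1] xy [ 0.4216 -0.3157] yaw 12.3 IoU 0.94 area 534
tan [369.  367.4] xy [ 0.3244 -0.117 ] yaw -130.0 IoU 0.24 area 635
black [446.5 290.6] xy [ 0.5149 -0.3204] yaw 14.7 IoU 0.943 area 520
[[0.55230083 0.31482427 0.057     ]]
[[0.46804931 0.33791532 0.057     ]]
```

View pics/A.png

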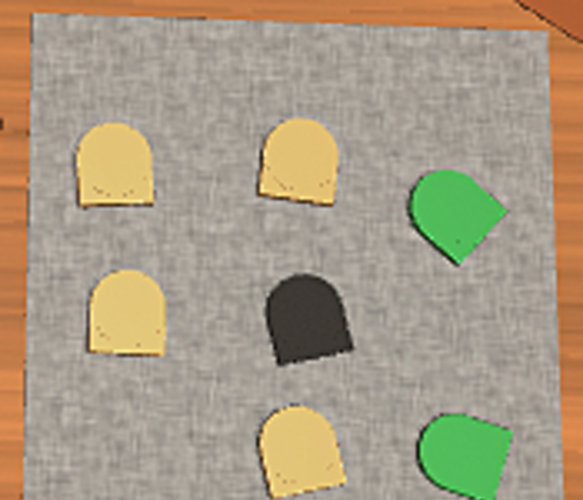

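View pics/B.png

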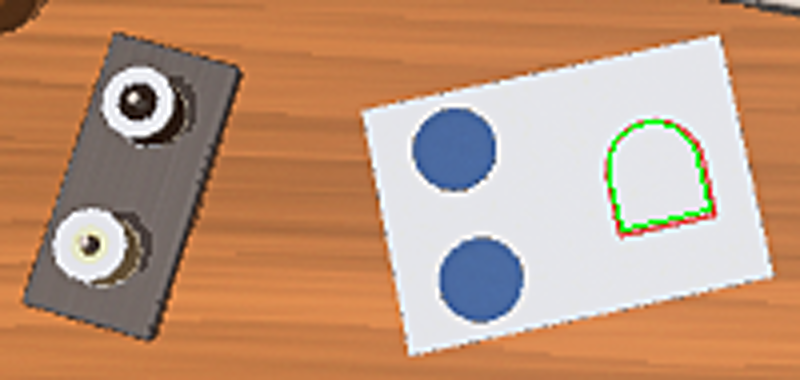

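Crop A confirms four tan D lifts with their round backs towards +x, plus the black top piece. The green ones at (491,259) and (494,332) are excluded because of their colour. Crop B shows the outline computed from the discs lying within about 1 px of the red one. Now I'll pick the nearest lift, at (393,289).

```bash
cat > go.py <<'E'
import sys, numpy as np
from bench import robot
x,y,z,yaw=map(float,sys.argv[1:5]); o=robot.get_obs(); p=o["tool_pos"]
d=(np.degrees(o["ee_rot"][2])-yaw+90)%180-90
print("delta cm",((np.array([x,y,z])-p)*100).round(2),"yaw",round(-d,2),"| t",round(o["time"],1),"rpy",np.degrees(o["ee_rot"]).round(1),"w",round(o["width"]*1000,1))
E
python3 -m pendant '[[3.4,3.5,0,0,0,-7.1,1],[3.4,3.5,0,0,0,-7.1,1],[3.4,3.5,0,0,0,-7.1,1],[3.4,3.5,0,0,0,0,1],[3.4,3.5,0,0,0,0,1],[3.4,3.5,0,0,0,0,1],[3.4,3.5,0,0,0,0,1],[3.4,3.5,-2,0,0,0,1]]'; python3 go.py .5084 -.194 .013 -0.1
```

```text
time: 0.9
tool_pos: [0.4725, -0.2332, 0.2]
ee_rot: [3.138, -0.005, 0.0]
wrist_force: [0.8, -1.0, 0.1]
width: 0.094
finger_force: 0.0
delta cm [  3.59   3.92 -18.7 ] yaw -0.12 | t 0.9 rpy [179.8  -0.3   0. ] w 94.0
```

```bash
python3 -m pendant '[[1.8,2,-4,0,0,0,1],[1.8,1.9,-4,0,0,0,1],[0,0,-4,0,0,0,1],[0,0,-3,0,0,0,1],[0,0,-2,0,0,0,1],[0,0,0,0,0,0,1],[0,0,0,0,0,0,1]]'; python3 go.py .5084 -.194 .013 -0.1
python3 - <<'E'
from h import *
im=imaging.snapshot("wrist"); cv2.imwrite("pics/w1.png",im[:,:,::-1])
E
```

```text
time: 1.6
tool_pos: [0.5059, -0.1952, 0.0274]
ee_rot: [-3.141, 0.001, 0.0]
wrist_force: [0.8, 0.1, -0.1]
width: 0.0939
finger_force: 0.0
delta cm [ 0.25  0.12 -1.44] yaw -0.1 | t 1.6 rpy [-180.    0.    0.] w 93.9
```

View pics/w1.png

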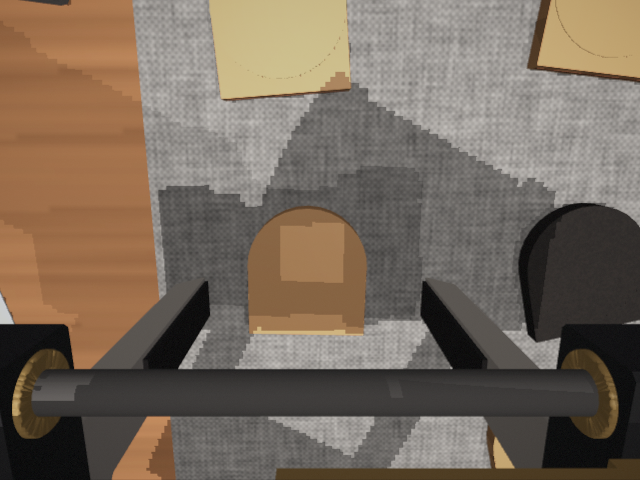

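The wrist view shows the lift between the fingers, with its front edge at row 333, its tip at (308,207), and its sides at columns 248 and 366. I'll check its position with the wrist calibration.

```bash
python3 - <<'E'
from h import *
p=imaging.camera_params("wrist"); print(back(p,[[308,207],[307,329],[248,290],[366,290]],.01).round(4))
E
python3 -m pendant '[[0.2,0.1,-1.4,0,0,0,1],[0,0,0,0,0,0,0.5],[0,0,0,0,0,0,0.3],[0,0,0,0,0,0,0.3],[0,0,0,0,0,0,0.3]]'; python3 go.py .5084 -.194 .013 -0.1
```

```text
[[ 0.5461 -0.1947  0.01  ]
 [ 0.4882 -0.1939  0.01  ]
 [ 0.5076 -0.1669  0.01  ]
 [ 0.5076 -0.2212  0.01  ]]
time: 2.15
tool_pos: [0.5083, -0.1944, 0.014]
ee_rot: [3.141, -0.001, 0.0]
wrist_force: [0.2, -0.2, 0.0]
width: 0.0659
finger_force: 0.0
delta cm [ 0.01  0.04 -0.1 ] yaw -0.1 | t 2.1 rpy [180.  -0.   0.] w 65.9
```

```bash
python3 -m pendant '[[0,0,0,0,0,0,0.3],[0,0,0,0,0,0,0.3],[0,0,0,0,0,0,0.3],[0,0,1,0,0,0,0.3],[0,0,4,0,0,0,0.3],[0,0,2,0,0,0,0.3]]'; python3 go.py .5255 .0177 .013 14.1
```

```text
time: 2.75
tool_pos: [0.5091, -0.1949, 0.0867]
ee_rot: [3.14, -0.003, 0.0]
wrist_force: [-0.0, -0.4, -0.2]
width: 0.0531
finger_force: 30.0
delta cm [ 1.64 21.26 -7.37] yaw 14.1 | t 2.8 rpy [179.9  -0.2   0. ] w 53.1
```

```bash
python3 -m pendant '[[0.4,4.2,0,0,0,7,0.3],[0.4,4.3,0,0,0,7.1,0.3],[0.4,4.3,0,0,0,0,0.3],[0.4,4.2,-1,0,0,0,0.3],[0,4.2,-2,0,0,0,0.3],[0,0,-2,0,0,0,0.3],[0,0,-1,0,0,0,0.3],[0,0,0,0,0,0,0.3]]'; python3 go.py .5255 .0177 .0135 14.1
```

```text
time: 3.55
tool_pos: [0.5228, 0.0176, 0.0222]
ee_rot: [-3.141, 0.003, 0.246]
wrist_force: [-0.6, -0.7, -0.2]
width: 0.0533
finger_force: 30.0
delta cm [ 0.27  0.01 -0.87] yaw 0.0 | t 3.5 rpy [-180.     0.2   14.1] w 53.3
```

```bash
python3 -m pendant '[[0.3,0,-0.8,0,0,0,0.3],[0,0,0,0,0,0,0.3],[0,0,0,0,0,0,0.3]]'; python3 go.py .5255 .0177 .0138 14.1
```

```text
time: 3.85
tool_pos: [0.5276, 0.017, 0.0161]
ee_rot: [3.141, -0.001, 0.245]
wrist_force: [0.4, -0.4, 0.6]
width: 0.0535
finger_force: 30.0
delta cm [-0.21  0.07 -0.23] yaw 0.08 | t 3.9 rpy [180.  -0.  14.] w 53.5
```

```bash
python3 -m pendant '[[0,0.1,-0.1,0,0,0,0.3],[0,0,0,0,0,0,0.3],[0,0,0,0,0,0,0.3],[0,0,0,0,0,0,0.3]]'; python3 go.py .5255 .0177 .0138 14.1
```

```text
time: 4.25
tool_pos: [0.5271, 0.0187, 0.0147]
ee_rot: [3.141, -0.0, 0.246]
wrist_force: [0.1, -0.1, -0.4]
width: 0.0535
finger_force: 30.0
delta cm [-0.16 -0.1  -0.09] yaw 0.0 | t 4.2 rpy [180.   -0.   14.1] w 53.5
```

```bash
python3 -m pendant '[[-0.15,-0.1,-0.05,0,0,0,0.3],[0,0,0,0,0,0,0.3],[0,0,0,0,0,0,0.8],[0,0,0,0,0,0,0.8],[0,0,0,0,0,0,0.8],[0,0,2,0,0,0,0.8],[0,0,4,0,0,0,0.8],[0,0,3,0,0,0,1]]'; python3 go.py .6174 -.1835 .013 1.7
```

```text
time: 5.05
tool_pos: [0.5258, 0.0177, 0.1057]
ee_rot: [3.141, -0.001, 0.246]
wrist_force: [0.6, 0.0, -0.9]
width: 0.0803
finger_force: 0.0
delta cm [  9.16 -20.12  -9.27] yaw -12.4 | t 5.0 rpy [180.   -0.   14.1] w 80.3
```

```bash
python3 -m pendant '[[2,-4.4,0,0,0,-6.2,1],[2,-4.4,0,0,0,-6.2,1],[2,-4.4,0,0,0,0,1],[2,-4.4,-1,0,0,0,1],[1.2,-2.5,-4,0,0,0,1],[0,0,0,0,0,0,1],[0,0,0,0,0,0,1]]'; python3 go.py .6174 -.1835 .013 1.7
python3 - <<'E'
from h import *
im=imaging.snapshot("top"); cv2.imwrite("pics/top1.png",im[:,:,::-1]); print(ref(im)); lifts(im,region=(270,200,530,370))
E
```

```text
time: 5.75
tool_pos: [0.6164, -0.183, 0.0521]
ee_rot: [-3.139, 0.004, 0.029]
wrist_force: [-0.4, 0.4, 1.1]
width: 0.0944
finger_force: 0.0
delta cm [ 0.1  -0.05 -3.91] yaw 0.06 | t 5.8 rpy [-179.9    0.2    1.6] w 94.4
blue 2 [0.46437219 0.12090004] [0.5421348  0.14044832] 0.08018203100675354
(array([0.46437219, 0.12090004]), array([0.5421348 , 0.14044832]), array([0.53129035, 0.01914421]), np.float64(0.24628083286017566))
tan [448.2 244.3] xy [ 0.6233 -0.3268] yaw 140.9 IoU 0.621 area 326
tan [304.4 278.6] xy [0.5316 0.0179] yaw 15.5 IoU 0.93 area 494
tan [326.3 316.5] xy [ 0.4411 -0.0434] yaw 92.5 IoU 0.552 area 480
tan [444.8 330.2] xy [ 0.4212 -0.3158] yaw 13.3 IoU 0.941 area 537
black [372.4 219.9] xy [ 0.665  -0.1378] yaw -85.1 IoU 0.159 area 257
black [446.5 290.6] xy [ 0.5149 -0.3204] yaw 14.7 IoU 0.943 area 520
```

First lift is on the outline, about 1 mm off. Now gripping the second.

```bash
python3 -m pendant '[[0.1,0,-2,0,0,0,1],[0,0,-1.9,0,0,0,0.7],[0,0,0,0,0,0,0.7],[0,0,0,0,0,0,0.7],[0,0,0,0,0,0,0.7]]'; python3 go.py .6174 -.1835 .013 1.7
```

```text
time: 6.3
tool_pos: [0.6199, -0.1829, 0.0177]
ee_rot: [3.14, -0.004, 0.031]
wrist_force: [0.5, -0.5, 0.6]
width: 0.0671
finger_force: 0.0
delta cm [-0.25 -0.06 -0.47] yaw -0.06 | t 6.3 rpy [179.9  -0.2   1.8] w 67.1
```

```bash
python3 -m pendant '[[-0.15,0,-0.3,0,0,0,0.7],[0,0,0,0,0,0,0.7],[0,0,0,0,0,0,0.7],[0,0,0,0,0,0,0.7],[0,0,0,0,0,0,0.7]]'; python3 go.py .6174 -.1835 .013 1.7
```

```text
time: 6.8
tool_pos: [0.6171, -0.1834, 0.0121]
ee_rot: [3.141, -0.0, 0.03]
wrist_force: [0.2, -0.9, -0.4]
width: 0.0658
finger_force: 0.0
delta cm [ 0.03 -0.01  0.09] yaw 0.01 | t 6.8 rpy [180.   -0.    1.7] w 65.8
```

```bash
python3 -m pendant '[[0,0,0.1,0,0,0,0.3],[0,0,0,0,0,0,0.3],[0,0,0,0,0,0,0.3],[0,0,0,0,0,0,0.3],[0,0,2,0,0,0,0.3],[0,0,4,0,0,0,0.3],[0,0,2,0,0,0,0.3],[0,0,0,0,0,0,0.3]]'; python3 go.py .5255 .0177 .06 14.1
```

```text
time: 7.6
tool_pos: [0.6195, -0.1842, 0.0977]
ee_rot: [3.138, -0.008, 0.03]
wrist_force: [1.0, -0.2, 0.1]
width: 0.0534
finger_force: 29.9
delta cm [-9.4  20.19 -3.77] yaw 12.39 | t 7.6 rpy [179.8  -0.5   1.7] w 53.4
```

```bash
python3 -m pendant '[[-2,4.4,0,0,0,6.2,0.3],[-2,4.4,0,0,0,6.2,0.3],[-2,4.4,0,0,0,0,0.3],[-2,4.4,-1,0,0,0,0.3],[-1.2,2.5,-2.5,0,0,0,0.3],[0,0,-1,0,0,0,0.3],[0,0,0,0,0,0,0.3],[0,0,0,0,0,0,0.3]]'; python3 go.py .5255 .0177 .024 14.1
```

```text
time: 8.4
tool_pos: [0.5255, 0.0167, 0.0476]
ee_rot: [3.141, 0.001, 0.245]
wrist_force: [0.4, 0.2, -0.1]
width: 0.0536
finger_force: 29.9
delta cm [ 0.    0.1  -2.36] yaw 0.06 | t 8.4 rpy [180.   0.  14.] w 53.6
```

```bash
python3 -m pendant '[[0,0,-1,0,0,0,0.3],[0,0,-0.8,0,0,0,0.3],[0,0,0,0,0,0,0.3],[0,0,0,0,0,0,0.3],[0,0,0,0,0,0,0.3],[0,0,0,0,0,0,0.3],[0,0,0,0,0,0,0.3]]'; python3 go.py .5255 .0177 .024 14.1
```

```text
time: 9.1
tool_pos: [0.5253, 0.0178, 0.0304]
ee_rot: [3.141, -0.001, 0.246]
wrist_force: [-0.7, 0.8, -0.6]
width: 0.0536
finger_force: 29.9
delta cm [ 0.02 -0.01 -0.64] yaw -0.0 | t 9.1 rpy [180.   -0.   14.1] w 53.6
```

```bash
python3 -m pendant '[[0,0,-0.7,0,0,0,0.3],[0,0,0,0,0,0,0.3],[0,0,0,0,0,0,0.3],[0,0,0,0,0,0,0.3],[0,0,0,0,0,0,0.75],[0,0,0,0,0,0,0.75],[0,0,0,0,0,0,0.75],[0,0,0,0,0,0,0.75]]'; python3 go.py .5255 .0177 .024 14.1
```

```text
time: 9.9
tool_pos: [0.5251, 0.0177, 0.0231]
ee_rot: [3.141, -0.0, 0.246]
wrist_force: [1.3, 0.2, -0.0]
width: 0.0704
finger_force: 0.0
delta cm [ 0.04 -0.    0.09] yaw -0.0 | t 9.9 rpy [180.   -0.   14.1] w 70.4
```

```bash
python3 -m pendant '[[0,0,3,0,0,0,0.75],[0,0,4,0,0,0,0.9],[1.4,-4.7,0,0,0,-7,1],[1.4,-4.7,0,0,0,-7,1],[1.4,-4.7,0,0,0,-5.6,1],[1.4,-4.7,0,0,0,0,1],[1.4,-4.7,0,0,0,0,1],[1.4,-4.7,0,0,0,0,1]]'; python3 go.py .6244 -.3176 .013 -5.5
```

```text
time: 10.7
tool_pos: [0.6094, -0.2662, 0.093]
ee_rot: [-3.142, -0.0, -0.096]
wrist_force: [0.8, 0.2, 0.6]
width: 0.0939
finger_force: 0.0
delta cm [ 1.5  -5.14 -8.  ] yaw 0.01 | t 10.7 rpy [-180.    -0.    -5.5] w 93.9
```

```bash
python3 -m pendant '[[1.4,-4.7,-2,0,0,0,1],[0,-0.6,-3,0,0,0,1],[0,0,0,0,0,0,1],[0,0,0,0,0,0,1],[0,0,0,0,0,0,1],[0,0,0,0,0,0,1]]'; python3 go.py .6244 -.3176 .013 -5.5
python3 - <<'E'
from h import *
im=imaging.snapshot("top"); cv2.imwrite("pics/top2.png",im[:,:,::-1]); lifts(im,.02,region=(280,260,320,300)); lifts(im)
E
```

```text
time: 11.3
tool_pos: [0.6235, -0.3139, 0.0468]
ee_rot: [3.14, -0.003, -0.094]
wrist_force: [-0.1, 0.0, -0.5]
width: 0.094
finger_force: 0.0
delta cm [ 0.09 -0.37 -3.38] yaw -0.1 | t 11.3 rpy [179.9  -0.2  -5.4] w 94.0
tan [304.6 278.8] xy [0.5299 0.0177] yaw 15.9 IoU 0.927 area 500
tan [352.4 318.2] xy [ 0.4426 -0.0981] yaw -96.7 IoU 0.456 area 254
```

```bash
python3 -m pendant '[[0.1,-0.2,-1.7,0,0,0,1],[0,0,-1.6,0,0,0,0.7],[0,0,0,0,0,0,0.7],[0,0,0,0,0,0,0.7],[0,0,0,0,0,0,0.7],[0,0,0,0,0,0,0.7],[0,0,0,0,0,0,0.7],[0,0,0,0,0,0,0.7]]'; python3 go.py .6244 -.3176 .013 -5.5
```

```text
time: 12.15
tool_pos: [0.6238, -0.3165, 0.0113]
ee_rot: [3.141, -0.001, -0.096]
wrist_force: [0.5, 1.2, 5.4]
width: 0.0658
finger_force: 2.8
delta cm [ 0.06 -0.11  0.17] yaw -0.01 | t 12.2 rpy [ 1.8e+02 -1.0e-01 -5.5e+00] w 65.8
```

```bash
python3 -m pendant '[[0,0,0.2,0,0,0,0.75],[0,-0.1,0,0,0,0,0.75],[0,0,0,0,0,0,0.75],[0,0,0,0,0,0,0.75]]'; python3 go.py .6244 -.3176 .013 -5.5
python3 - <<'E'
from h import *
im=imaging.snapshot("wrist"); cv2.imwrite("pics/w2.png",im[:,:,::-1])
E
```

```text
time: 12.55
tool_pos: [0.6227, -0.3174, 0.012]
ee_rot: [-3.141, 0.002, -0.096]
wrist_force: [0.1, -0.1, -0.6]
width: 0.0704
finger_force: 0.0
delta cm [ 0.17 -0.02  0.1 ] yaw 0.0 | t 12.6 rpy [-1.8e+02  1.0e-01 -5.5e+00] w 70.4
```

View pics/w2.png

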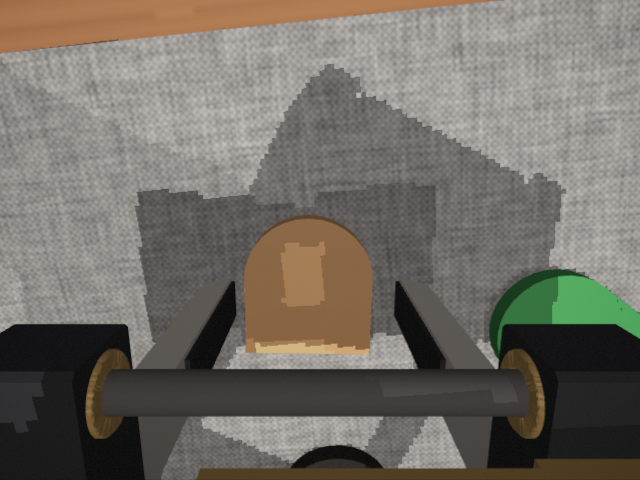

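The wrist view shows the lift centred between the fingers, with its tip at (309,216) and front edge at row 350. Gripping.

```bash
python3 -m pendant '[[0.1,0,0.1,0,0,0,0.3],[0,0,0,0,0,0,0.3],[0,0,0,0,0,0,0.3],[0,0,0,0,0,0,0.3],[0,0,0,0,0,0,0.3],[0,0,2,0,0,0,0.3],[0,0,4,0,0,0,0.3],[0,0,2,0,0,0,0.3]]'; python3 go.py .5255 .0177 .06 14.1
```

```text
time: 13.4
tool_pos: [0.6253, -0.3183, 0.0975]
ee_rot: [3.14, -0.004, -0.096]
wrist_force: [1.2, -0.0, -0.3]
width: 0.0533
finger_force: 30.0
delta cm [-9.98 33.6  -3.75] yaw 19.6 | t 13.4 rpy [179.9  -0.2  -5.5] w 53.3
```

```bash
python3 -m pendant '[[-1.4,4.7,0,0,0,7,0.3],[-1.4,4.7,0,0,0,7,0.3],[-1.4,4.7,0,0,0,5.6,0.3],[-1.4,4.7,0,0,0,0,0.3],[-1.4,4.7,0,0,0,0,0.3],[-1.4,4.7,0,0,0,0,0.3],[-1.4,4.7,-1,0,0,0,0.3],[0,0.6,-2,0,0,0,0.3]]'; python3 -m pendant '[[0,0,-1,0,0,0,0.3],[0,0,0,0,0,0,0.3],[0,0,0,0,0,0,0.3],[0,0,0,0,0,0,0.3],[0,0,0,0,0,0,0.3]]'; python3 go.py .5255 .0177 .034 14.1
```

```text
time: 14.2
tool_pos: [0.5259, 0.0219, 0.066]
ee_rot: [-3.141, -0.004, 0.252]
wrist_force: [-0.5, -0.4, -0.2]
width: 0.0539
finger_force: 30.0
time: 14.7
tool_pos: [0.5272, 0.0164, 0.0551]
ee_rot: [3.141, -0.002, 0.245]
wrist_force: [-0.6, 0.8, 0.1]
width: 0.0534
finger_force: 30.0
delta cm [-0.17  0.13 -2.11] yaw 0.09 | t 14.7 rpy [ 1.8e+02 -1.0e-01  1.4e+01] w 53.4
```

```bash
python3 -m pendant '[[-0.1,0.1,-1,0,0,0,0.3],[0,0,-0.6,0,0,0,0.3],[0,0,0,0,0,0,0.3],[0,0,0,0,0,0,0.3],[0,0,0,0,0,0,0.3],[0,0,0,0,0,0,0.3],[0,0,0,0,0,0,0.3]]'; python3 go.py .5255 .0177 .034 14.1
```

```text
time: 15.4
tool_pos: [0.5255, 0.0184, 0.0385]
ee_rot: [3.141, -0.001, 0.246]
wrist_force: [0.2, 0.5, -0.3]
width: 0.0532
finger_force: 30.0
delta cm [ 0.   -0.07 -0.45] yaw -0.01 | t 15.4 rpy [180.   -0.   14.1] w 53.2
```

```bash
python3 -m pendant '[[0,-0.05,-0.5,0,0,0,0.3],[0,0,0,0,0,0,0.3],[0,0,0,0,0,0,0.3],[0,0,0,0,0,0,0.3],[0,0,0,0,0,0,0.75],[0,0,0,0,0,0,0.75],[0,0,0,0,0,0,0.75],[0,0,0,0,0,0,0.75]]'; python3 go.py .5255 .0177 .034 14.1
```

```text
time: 16.2
tool_pos: [0.5248, 0.0178, 0.0327]
ee_rot: [-3.141, 0.001, 0.246]
wrist_force: [0.6, 0.4, 0.1]
width: 0.0702
finger_force: 0.0
delta cm [ 0.07 -0.01  0.13] yaw -0.0 | t 16.2 rpy [-1.80e+02  1.00e-01  1.41e+01] w 70.2
```

```bash
python3 -m pendant '[[0,0,3,0,0,0,0.75],[0,0,4,0,0,0,0.9],[-1.5,-4.7,0,0,0,-1.3,1],[-1.5,-4.7,0,0,0,0,1],[-1.5,-4.7,0,0,0,0,1],[-1.5,-4.7,0,0,0,0,1],[-1.5,-4.7,0,0,0,0,1],[-1.5,-4.7,0,0,0,0,1]]'; python3 -m pendant '[[-1.5,-4.7,-2,0,0,0,1],[-0.5,-0.6,-3,0,0,0,1],[0,0,0,0,0,0,1],[0,0,0,0,0,0,1],[0,0,0,0,0,0,1],[0,0,0,0,0,0,1]]'; python3 go.py .4155 -.3171 .013 12.8
python3 - <<'E'
from h import *
im=imaging.snapshot("top"); cv2.imwrite("pics/top3.png",im[:,:,::-1]); lifts(im,.03,region=(280,260,320,300)); lifts(im)
im=imaging.snapshot("wrist"); cv2.imwrite("pics/w3.png",im[:,:,::-1])
E
```

```text
time: 17.0
tool_pos: [0.4343, -0.2658, 0.1032]
ee_rot: [3.141, -0.0, 0.224]
wrist_force: [1.2, 0.3, -0.2]
width: 0.0939
finger_force: 0.0
time: 17.6
tool_pos: [0.4176, -0.314, 0.0561]
ee_rot: [3.139, -0.002, 0.225]
wrist_force: [0.0, -0.1, 0.4]
width: 0.0941
finger_force: 0.0
delta cm [-0.21 -0.31 -4.31] yaw -0.11 | t 17.6 rpy [ 1.799e+02 -1.000e-01  1.290e+01] w 94.1
tan [304.6 277.5] xy [0.5313 0.0176] yaw 15.6 IoU 0.929 area 517
```

View pics/top3.png

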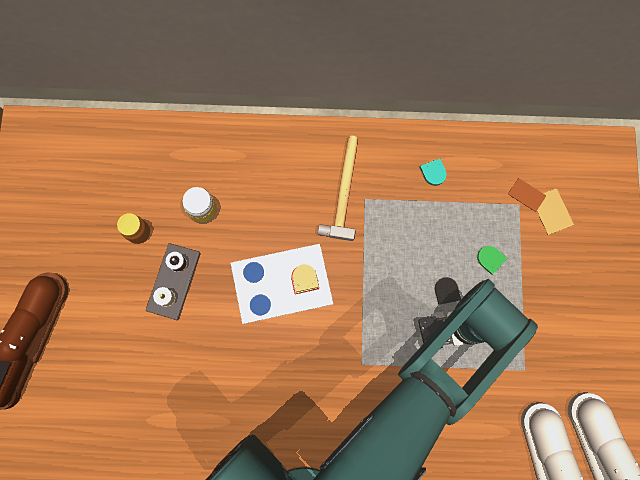

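The top view shows a neat pile of three at (305,279), and the top piece still in place at (447,291). Going down on the fourth lift.

```bash
python3 -m pendant '[[-0.1,-0.1,-2,0,0,0,1],[0,0,-2,0,0,0,0.75],[0,0,0,0,0,0,0.75],[0,0,0,0,0,0,0.75],[0,0,0,0,0,0,0.75],[0,0,0,0,0,0,0.75],[0,0,0,0,0,0,0.75],[0,0,0,0,0,0,0.75]]'; python3 go.py .4155 -.3171 .013 12.8
python3 - <<'E'
from h import *
im=imaging.snapshot("wrist"); cv2.imwrite("pics/w4.png",im[:,:,::-1])
E
```

```text
time: 18.5
tool_pos: [0.4154, -0.3155, 0.0149]
ee_rot: [3.141, -0.001, 0.223]
wrist_force: [-0.0, -1.1, -0.5]
width: 0.0706
finger_force: 0.0
delta cm [ 0.01 -0.16 -0.19] yaw -0.0 | t 18.5 rpy [180.   -0.   12.8] w 70.6
```

View pics/w4.png

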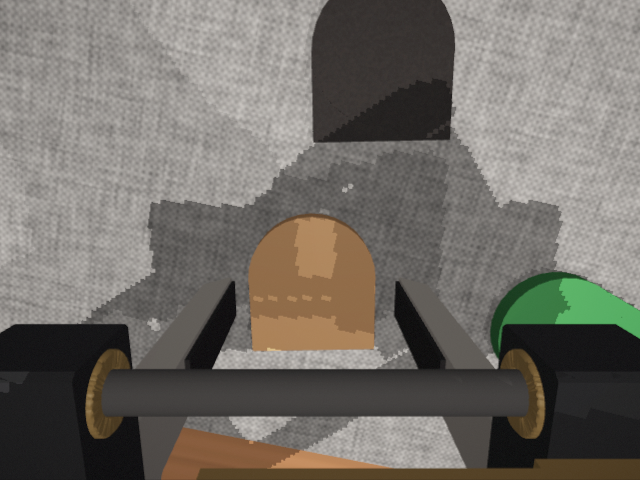

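The lift lies between the fingers with its tip at (310,213) and front edge at row 348. Gripping.

```bash
python3 -m pendant '[[0,-0.1,-0.15,0,0,0,0.75],[0,0,0,0,0,0,0.3],[0,0,0,0,0,0,0.3],[0,0,0,0,0,0,0.3],[0,0,0,0,0,0,0.3],[0,0,0,0,0,0,0.3]]'; python3 go.py .4155 -.3171 .013 12.8;  python3 -m pendant '[[0,0,2,0,0,0,0.3],[0,0,4,0,0,0,0.3],[0,0,2,0,0,0,0.3]]'; python3 go.py .5255 .0177 .06 14.1
```

```text
time: 19.15
tool_pos: [0.4151, -0.3163, 0.0128]
ee_rot: [-3.142, 0.0, 0.223]
wrist_force: [0.0, -0.8, -0.8]
width: 0.0533
finger_force: 30.0
delta cm [ 0.04 -0.08  0.02] yaw -0.0 | t 19.1 rpy [-180.     0.    12.8] w 53.3
time: 19.45
tool_pos: [0.4162, -0.3172, 0.0959]
ee_rot: [3.138, -0.002, 0.223]
wrist_force: [0.3, -0.6, -0.2]
width: 0.0536
finger_force: 30.0
delta cm [10.93 33.49 -3.59] yaw 1.3 | t 19.4 rpy [ 1.798e+02 -1.000e-01  1.280e+01] w 53.6
```

Release z should be about 0.044.

```bash
python3 -m pendant '[[1.5,4.7,0,0,0,1.3,0.3],[1.5,4.7,0,0,0,0,0.3],[1.5,4.7,0,0,0,0,0.3],[1.5,4.7,0,0,0,0,0.3],[1.5,4.7,0,0,0,0,0.3],[1.5,4.7,0,0,0,0,0.3],[1.5,4.7,0,0,0,0,0.3],[0.5,0.5,-1,0,0,0,0.3]]'; python3 -m pendant '[[0,0,-2,0,0,0,0.3],[0,0,0,0,0,0,0.3],[0,0,0,0,0,0,0.3],[0,0,0,0,0,0,0.3],[0,0,0,0,0,0,0.3],[0,0,0,0,0,0,0.3]]'; python3 go.py .5255 .0177 .0435 14.1
```

```text
time: 20.25
tool_pos: [0.5271, 0.0226, 0.0844]
ee_rot: [-3.141, -0.005, 0.253]
wrist_force: [-0.0, -0.7, -0.2]
width: 0.0535
finger_force: 30.0
time: 20.85
tool_pos: [0.5257, 0.0171, 0.0638]
ee_rot: [3.141, -0.002, 0.245]
wrist_force: [-0.4, -0.2, -0.0]
width: 0.0536
finger_force: 30.0
delta cm [-0.02  0.06 -2.03] yaw 0.05 | t 20.9 rpy [ 1.80e+02 -1.00e-01  1.41e+01] w 53.6
```

```bash
python3 -m pendant '[[0,0,-1,0,0,0,0.3],[0,0,-0.6,0,0,0,0.3],[0,0,0,0,0,0,0.3],[0,0,0,0,0,0,0.3],[0,0,0,0,0,0,0.3],[0,0,0,0,0,0,0.3],[0,0,0,0,0,0,0.3]]'; python3 go.py .5255 .0177 .0435 14.1
```

```text
time: 21.55
tool_pos: [0.5254, 0.0177, 0.0472]
ee_rot: [3.141, -0.0, 0.246]
wrist_force: [-0.4, 0.0, -0.2]
width: 0.0538
finger_force: 30.0
delta cm [ 0.01  0.   -0.37] yaw -0.0 | t 21.6 rpy [180.   -0.   14.1] w 53.8
```

Then release and lift clear. The top piece is at (.5149,-.3204), yaw 14.7, so its grasp point is (.5091,-.3219).

```bash
python3 -m pendant '[[0,0,-0.4,0,0,0,0.3],[0,0,0,0,0,0,0.3],[0,0,0,0,0,0,0.3],[0,0,0,0,0,0,0.3],[0,0,0,0,0,0,0.75],[0,0,0,0,0,0,0.75],[0,0,0,0,0,0,0.75],[0,0,0,0,0,0,0.75]]';  python3 -m pendant '[[0,0,3,0,0,0,0.75],[0,0,4,0,0,0,0.9],[-0.2,-4.8,0,0,0,0.6,1],[-0.2,-4.8,0,0,0,0,1],[-0.2,-4.8,0,0,0,0,1],[-0.2,-4.8,0,0,0,0,1],[-0.2,-4.8,0,0,0,0,1],[-0.2,-4.8,0,0,0,0,1]]';python3 -m pendant '[[-0.3,-4.8,-3,0,0,0,1],[0,0,-3.5,0,0,0,1],[0,0,0,0,0,0,1],[0,0,0,0,0,0,1],[0,0,0,0,0,0,1],[0,0,0,0,0,0,1]]'; python3 go.py .5091 -.3219 .013 14.7
python3 - <<'E'
from h import *
im=imaging.snapshot("top"); cv2.imwrite("pics/top4.png",im[:,:,::-1]); lifts(im,.04,region=(280,260,320,300)); lifts(im)
E
```

```text
time: 22.35
tool_pos: [0.5252, 0.0177, 0.0429]
ee_rot: [3.141, -0.0, 0.246]
wrist_force: [1.5, 0.5, 0.4]
width: 0.0703
finger_force: 0.0
time: 23.15
tool_pos: [0.5129, -0.2722, 0.113]
ee_rot: [3.141, -0.0, 0.257]
wrist_force: [1.1, -0.5, 0.6]
width: 0.0941
finger_force: 0.0
time: 23.75
tool_pos: [0.5121, -0.3126, 0.054]
ee_rot: [3.138, -0.003, 0.258]
wrist_force: [-0.5, -0.7, 0.5]
width: 0.094
finger_force: 0.0
delta cm [-0.3  -0.93 -4.1 ] yaw -0.09 | t 23.8 rpy [179.8  -0.2  14.8] w 94.0
tan [304.4 276.5] xy [0.5327 0.0179] yaw 15.5 IoU 0.929 area 516
```

```bash
python3 -m pendant '[[-0.2,-0.4,-2,0,0,0,1],[0,0,-2,0,0,0,0.75],[0,0,0,0,0,0,0.75],[0,0,0,0,0,0,0.75],[0,0,0,0,0,0,0.75],[0,0,0,0,0,0,0.75],[0,0,0,0,0,0,0.75],[0,0,0,0,0,0,0.75]]'; python3 go.py .5091 -.3219 .013 14.7
python3 - <<'E'
from h import *
im=imaging.snapshot("wrist"); cv2.imwrite("pics/w5.png",im[:,:,::-1])
E
```

```text
time: 24.6
tool_pos: [0.5086, -0.3166, 0.0116]
ee_rot: [3.141, -0.0, 0.257]
wrist_force: [-0.8, 0.1, -0.7]
width: 0.0705
finger_force: 0.0
delta cm [ 0.05 -0.53  0.14] yaw -0.01 | t 24.6 rpy [180.   -0.   14.7] w 70.5
```

View pics/w5.png

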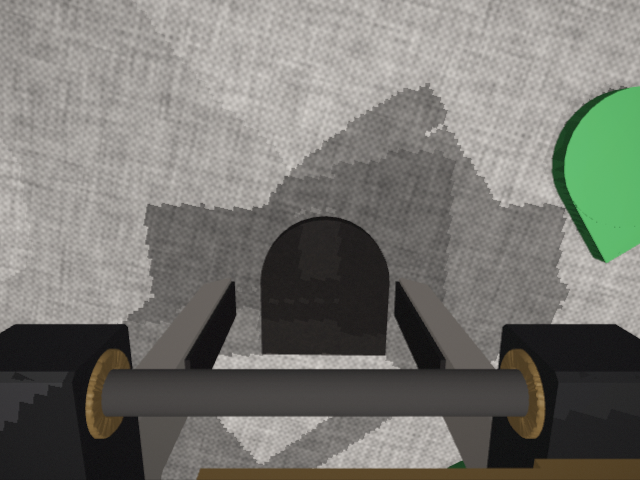

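The top piece is between the fingers but about 10 px to the right, with sides at columns 261 and 388. I need to go 4–5 mm towards -y and 1 mm up before gripping.

```bash
python3 -m pendant '[[0.05,-0.5,0.1,0,0,0,0.75],[0,0,0,0,0,0,0.75],[0,0,0,0,0,0,0.75],[0,0,0,0,0,0,0.75],[0,0,0,0,0,0,0.3],[0,0,0,0,0,0,0.3],[0,0,0,0,0,0,0.3],[0,0,0,0,0,0,0.3]]'; python3 go.py .5091 -.3219 .013 14.7;  python3 -m pendant '[[0,0,0,0,0,0,0.3],[0,0,2,0,0,0,0.3],[0,0,4,0,0,0,0.3],[0,0,3,0,0,0,0.3]]'; python3 go.py .5255 .0177 .06 14.1
```

```text
time: 25.45
tool_pos: [0.509, -0.3216, 0.0124]
ee_rot: [-3.142, 0.0, 0.257]
wrist_force: [0.3, 0.5, -1.0]
width: 0.0537
finger_force: 30.0
delta cm [ 0.01 -0.03  0.06] yaw -0.01 | t 25.4 rpy [-180.     0.    14.7] w 53.7
time: 25.85
tool_pos: [0.5091, -0.3217, 0.1039]
ee_rot: [3.141, -0.0, 0.257]
wrist_force: [0.4, 0.1, -0.0]
width: 0.0532
finger_force: 30.0
delta cm [ 1.64 33.94 -4.39] yaw -0.6 | t 25.9 rpy [180.   -0.   14.7] w 53.2
```

```bash
python3 -m pendant '[[0.2,4.8,0,0,0,-0.6,0.3],[0.2,4.8,0,0,0,0,0.3],[0.2,4.8,0,0,0,0,0.3],[0.2,4.8,0,0,0,0,0.3],[0.2,4.8,0,0,0,0,0.3],[0.2,4.8,0,0,0,0,0.3],[0.3,4.8,0,0,0,0,0.3],[0.1,0.3,-1,0,0,0,0.3]]'; python3 -m pendant '[[0,0,-2,0,0,0,0.3],[0,0,0,0,0,0,0.3],[0,0,0,0,0,0,0.3],[0,0,0,0,0,0,0.3],[0,0,0,0,0,0,0.3],[0,0,0,0,0,0,0.3]]'; python3 go.py .5257 .0177 .0535 14.1
```

```text
time: 26.65
tool_pos: [0.5259, 0.0225, 0.094]
ee_rot: [-3.141, -0.004, 0.253]
wrist_force: [0.4, 0.1, -0.5]
width: 0.0536
finger_force: 30.0
time: 27.25
tool_pos: [0.5256, 0.0168, 0.0732]
ee_rot: [3.141, -0.001, 0.245]
wrist_force: [-0.4, -0.6, -0.1]
width: 0.0539
finger_force: 30.0
delta cm [ 0.01  0.09 -1.97] yaw 0.04 | t 27.2 rpy [ 1.80e+02 -1.00e-01  1.41e+01] w 53.9
```

```bash
python3 -m pendant '[[0,0.05,-1,0,0,0,0.3],[0,0,-0.6,0,0,0,0.3],[0,0,0,0,0,0,0.3],[0,0,0,0,0,0,0.3],[0,0,0,0,0,0,0.3],[0,0,0,0,0,0,0.3],[0,0,0,0,0,0,0.3]]'; python3 go.py .5257 .0177 .0532 14.1
```

```text
time: 27.95
tool_pos: [0.5252, 0.0178, 0.0567]
ee_rot: [3.141, -0.001, 0.246]
wrist_force: [0.2, 0.3, -0.2]
width: 0.0537
finger_force: 30.0
delta cm [ 0.05 -0.01 -0.35] yaw -0.01 | t 27.9 rpy [180.   -0.   14.1] w 53.7
```

```bash
python3 -m pendant '[[0.05,0,-0.35,0,0,0,0.3],[0,0,0,0,0,0,0.3],[0,0,0,0,0,0,0.3],[0,0,0,0,0,0,0.3],[0,0,0,0,0,0,0.75],[0,0,0,0,0,0,0.75],[0,0,0,0,0,0,0.75],[0,0,0,0,0,0,0.75]]';  python3 -m pendant '[[0,0,3,0,0,0,0.75],[0,0,4,0,0,0,0.8],[0,0,2,0,0,0,0.8],[0.4,4.8,0,0,0,0,0.8],[0.4,4.8,0,0,0,0,0.8],[0.4,4.8,0,0,0,0,0.8],[0.4,4.8,0,0,0,0,0.8],[0.4,4.8,0,0,0,0,0.8]]';python3 -m pendant '[[0.4,4.8,0,0,0,0,0.8],[0.3,0.9,0,0,0,0,0.8],[0,0,0,0,0,0,0.8],[0,0,0,0,0,0,0.8],[0,0,0,0,0,0,0.8],[0,0,0,0,0,0,0.8],[0,0,0,0,0,0,0.8]]'; python3 go.py .5523 .3148 .031 14.1
python3 - <<'E'
from h import *
p=imaging.camera_params("top"); im=imaging.snapshot("top"); cv2.imwrite("pics/top5.png",cv2.resize(im[220:330,130:340],None,fx=3.6,fy=3.6,interpolation=cv2.INTER_CUBIC)[:,:,::-1]); lifts(im,.05,region=(280,250,320,300))
im=imaging.snapshot("wrist"); cv2.imwrite("pics/w6.png",im[:,:,::-1])
E
```

```text
time: 28.75
tool_pos: [0.5256, 0.0178, 0.053]
ee_rot: [3.141, -0.0, 0.246]
wrist_force: [0.4, -0.1, -0.6]
width: 0.0702
finger_force: 0.0
time: 29.55
tool_pos: [0.5455, 0.2597, 0.1431]
ee_rot: [3.141, -0.001, 0.246]
wrist_force: [0.0, 0.0, 0.9]
width: 0.0749
finger_force: 0.0
time: 30.25
tool_pos: [0.5528, 0.3136, 0.1432]
ee_rot: [3.141, -0.0, 0.244]
wrist_force: [0.2, 0.5, 0.5]
width: 0.075
finger_force: 0.0
delta cm [ -0.05   0.12 -11.22] yaw 0.1 | t 30.2 rpy [180.  -0.  14.] w 75.0
```

View pics/top5.png

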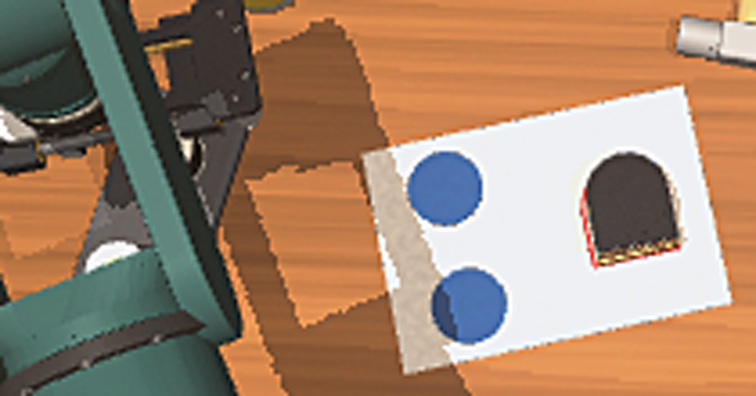

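View pics/w6.png

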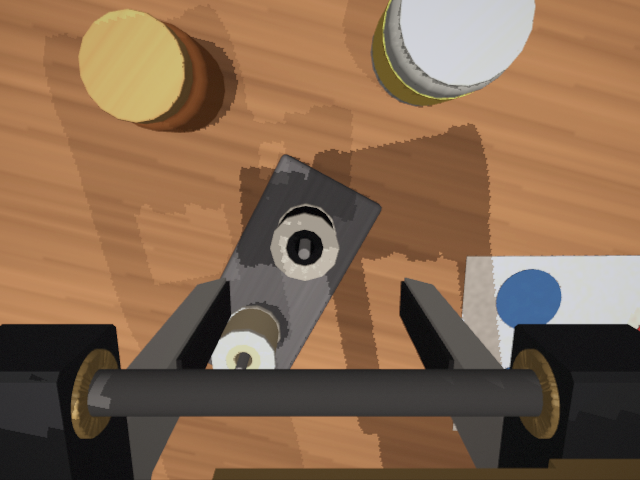

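The top view shows the black top piece flush on the pile, with the red outline showing evenly around it. In the wrist view the black spool's top is at (305,251) and the cream one's at (242,359).

```bash
python3 - <<'E'
from h import *
p=imaging.camera_params("wrist"); print(back(p,[[305,251],[243,358]],.057).round(4))
E
python3 -m pendant '[[-0.05,0.1,-3,0,0,0,0.8],[0,0,-3,0,0,0,0.8],[0,0,-2,0,0,0,0.8],[0,0,0,0,0,0,0.8],[0,0,0,0,0,0,0.8],[0,0,0,0,0,0,0.8],[0,0,0,0,0,0,0.8]]'; python3 go.py .5523 .3148 .031 14.1
```

```text
[[0.5532 0.3185 0.057 ]
 [0.4734 0.3407 0.057 ]]
time: 31.05
tool_pos: [0.5532, 0.3163, 0.0651]
ee_rot: [-3.141, -0.004, 0.246]
wrist_force: [-0.5, 0.8, 0.0]
width: 0.075
finger_force: 0.0
delta cm [-0.09 -0.15 -3.41] yaw 0.0 | t 31.1 rpy [-180.    -0.2   14.1] w 75.0
```

```bash
python3 -m pendant '[[0,0,-2,0,0,0,0.8],[0,0,-1.3,0,0,0,0.8],[0,0,0,0,0,0,0.8],[0,0,0,0,0,0,0.8],[0,0,0,0,0,0,0.8],[0,0,0,0,0,0,0.8]]'; python3 go.py .5527 .3165 .031 14.1; python3 -m pendant '[[0,0,0,0,0,0,0.2],[0,0,0,0,0,0,0.2],[0,0,0,0,0,0,0.2],[0,0,0,0,0,0,0.2],[0,0,0,0,0,0,0.2],[0,0,0,0,0,0,0.2]]'
```

```text
time: 31.65
tool_pos: [0.5527, 0.3162, 0.031]
ee_rot: [-3.141, -0.002, 0.246]
wrist_force: [0.6, 0.3, -0.2]
width: 0.0747
finger_force: 0.0
delta cm [0.   0.03 0.  ] yaw -0.0 | t 31.6 rpy [-1.80e+02 -1.00e-01  1.41e+01] w 74.7
time: 32.25
tool_pos: [0.5516, 0.318, 0.03]
ee_rot: [-3.138, -0.001, 0.247]
wrist_force: [-0.1, 5.1, -0.6]
width: 0.0396
finger_force: 30.0
```

```bash
python3 -m pendant '[[0,0.2,0,0,0,0,0.2],[0,0,1,0,0,0,0.2],[0,0,3,0,0,0,0.2],[0,0,4,0,0,0,0.2],[0,0,3,0,0,0,0.2],[0,0,0,0,0,0,0.2],[0,0,0,0,0,0,0.2]]'; python3 go.py .5421 .1404 .02 14.1
```

```text
time: 32.95
tool_pos: [0.5525, 0.3175, 0.1409]
ee_rot: [3.141, -0.002, 0.246]
wrist_force: [0.0, -0.5, -1.5]
width: 0.0399
finger_force: 30.0
delta cm [ -1.04 -17.71 -12.09] yaw 0.02 | t 33.0 rpy [ 1.80e+02 -1.00e-01  1.41e+01] w 39.9
```

```bash
python3 -m pendant '[[-0.3,-4.4,0,0,0,0,0.2],[-0.3,-4.4,0,0,0,0,0.2],[-0.2,-4.4,0,0,0,0,0.2],[-0.2,-4.4,-2,0,0,0,0.2],[0,0,-3,0,0,0,0.2],[0,0,-3,0,0,0,0.2],[0,0,0,0,0,0,0.2],[0,0,0,0,0,0,0.2]]';python3 -m pendant '[[0,0,-1.5,0,0,0,0.2],[0,0,0,0,0,0,0.2],[0,0,0,0,0,0,0.2],[0,0,0,0,0,0,0.2],[0,0,0,0,0,0,0.2],[0,0,0,0,0,0,0.2]]'; python3 go.py .5421 .1404 .0185 14.1
```

```text
time: 33.75
tool_pos: [0.5405, 0.1414, 0.0581]
ee_rot: [-3.142, 0.005, 0.246]
wrist_force: [0.3, 0.6, 0.4]
width: 0.0396
finger_force: 30.0
time: 34.35
tool_pos: [0.5424, 0.1419, 0.0455]
ee_rot: [3.141, -0.001, 0.246]
wrist_force: [-1.0, 0.1, -1.1]
width: 0.0396
finger_force: 30.0
delta cm [-0.03 -0.15 -2.7 ] yaw -0.01 | t 34.4 rpy [ 1.80e+02 -1.00e-01  1.41e+01] w 39.6
```

```bash
python3 -m pendant '[[0,-0.15,-1.5,0,0,0,0.2],[0,0,-0.8,0,0,0,0.2],[0,0,0,0,0,0,0.2],[0,0,0,0,0,0,0.2],[0,0,0,0,0,0,0.2],[0,0,0,0,0,0,0.2],[0,0,-0.2,0,0,0,0.2],[0,0,0,0,0,0,0.2]]';python3 go.py .5421 .1404 .0185 14.1
```

```text
time: 35.15
tool_pos: [0.542, 0.1403, 0.0199]
ee_rot: [3.142, 0.0, 0.246]
wrist_force: [0.1, -0.4, -1.2]
width: 0.0395
finger_force: 30.0
delta cm [ 0.01  0.01 -0.14] yaw -0.0 | t 35.1 rpy [180.    0.   14.1] w 39.5
```

Lower the last millimetre, release, then go up and over to the cream spool, at about (.470,.339).

```bash
python3 -m pendant '[[0,0,-0.1,0,0,0,0.2],[0,0,0,0,0,0,0.2],[0,0,0,0,0,0,0.2],[0,0,0,0,0,0,0.6],[0,0,0,0,0,0,0.7],[0,0,0,0,0,0,0.75],[0,0,0,0,0,0,0.75]]';python3 -m pendant '[[0,0,3,0,0,0,0.75],[0,0,4,0,0,0,0.75],[0,0,4,0,0,0,0.8],[-1.8,4.6,1.5,0,0,0,0.8],[-1.8,4.6,0,0,0,0,0.8],[-1.8,4.6,0,0,0,0,0.8],[-1.8,4.6,0,0,0,0,0.8],[0,1.6,0,0,0,0,0.8]]';python3 -m pendant '[[0,0,-2,0,0,0,0.8],[0,0,-2,0,0,0,0.8],[0,0,0,0,0,0,0.8],[0,0,0,0,0,0,0.8],[0,0,0,0,0,0,0.8],[0,0,0,0,0,0,0.8]]'; python3 go.py .470 .339 .031 14.1
python3 - <<'E'
from h import *
im=imaging.snapshot("top"); im2=imaging.snapshot("wrist")
A=cv2.resize(im[220:330,130:340],None,fx=2.2,fy=2.2); B=cv2.resize(im2,(430,323)); 
V=np.zeros((323,900,3),np.uint8); V[:242,:462]=A; V[:,470:]=B; cv2.imwrite("pics/c7.png",V[:,:800,::-1])
E
```

```text
time: 35.85
tool_pos: [0.5421, 0.1404, 0.019]
ee_rot: [3.141, -0.0, 0.246]
wrist_force: [1.2, 0.5, -0.2]
width: 0.0683
finger_force: 0.0
time: 36.65
tool_pos: [0.4682, 0.3427, 0.1437]
ee_rot: [-3.14, 0.0, 0.251]
wrist_force: [0.7, -0.5, -0.0]
width: 0.0753
finger_force: 0.0
time: 37.25
tool_pos: [0.4716, 0.339, 0.105]
ee_rot: [-3.141, -0.003, 0.246]
wrist_force: [0.2, -0.0, -0.2]
width: 0.0752
finger_force: 0.0
delta cm [-0.16  0.   -7.4 ] yaw 0.03 | t 37.2 rpy [-1.80e+02 -1.00e-01  1.41e+01] w 75.2
```

View pics/c7.png

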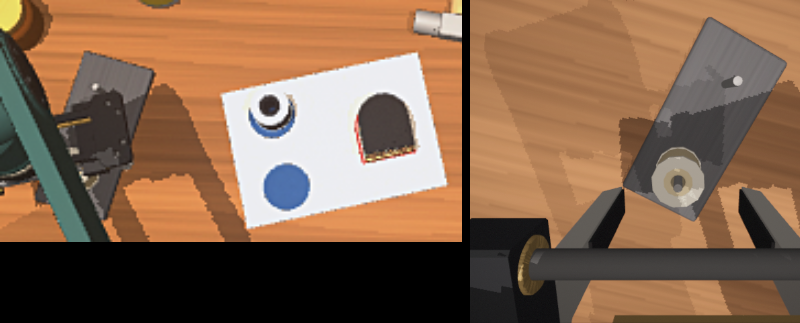

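The black spool stands upright on the far disc at (270,105), and the cream spool is between the open fingers at (678,180). Going down to grip it.

```bash
python3 -m pendant '[[-0.1,0,-3,0,0,0,0.8],[0,0,-3,0,0,0,0.8],[0,0,-1.3,0,0,0,0.8],[0,0,0,0,0,0,0.8],[0,0,0,0,0,0,0.8],[0,0,0,0,0,0,0.8],[0,0,0,0,0,0,0.8],[0,0,0,0,0,0,0.8]]'; python3 go.py .470 .339 .031 14.1; python3 -m pendant '[[0,0,0,0,0,0,0.2],[0,0,0,0,0,0,0.2],[0,0,0,0,0,0,0.2],[0,0,0,0,0,0,0.2],[0,0,0,0,0,0,0.2],[0,0,0,0,0,0,0.2]]'
```

```text
time: 38.15
tool_pos: [0.4703, 0.3393, 0.0317]
ee_rot: [-3.141, -0.002, 0.246]
wrist_force: [0.2, -0.7, -0.7]
width: 0.0752
finger_force: 0.0
delta cm [-0.03 -0.03 -0.07] yaw -0.0 | t 38.1 rpy [-1.80e+02 -1.00e-01  1.41e+01] w 75.2
time: 38.75
tool_pos: [0.4695, 0.3394, 0.0304]
ee_rot: [-3.141, -0.0, 0.246]
wrist_force: [-0.4, 0.9, -0.3]
width: 0.0388
finger_force: 29.9
```

```bash
python3 -m pendant '[[0,0,1,0,0,0,0.2],[0,0,3,0,0,0,0.2],[0,0,4,0,0,0,0.2],[0,0,3,0,0,0,0.2],[-0.1,-4.4,0,0,0,0,0.2],[-0.1,-4.4,0,0,0,0,0.2],[-0.1,-4.4,0,0,0,0,0.2],[-0.1,-4.4,0,0,0,0,0.2]]'; python3 -m pendant '[[-0.1,-4.2,-2,0,0,0,0.2],[0,0,-3,0,0,0,0.2],[0,0,-3,0,0,0,0.2],[0,0,0,0,0,0,0.2],[0,0,0,0,0,0,0.2],[0,0,0,0,0,0,0.2],[0,0,0,0,0,0,0.2]]'; python3 go.py .4644 .1209 .019 14.1
python3 - <<'E'
from h import *
im=imaging.snapshot("top"); im2=imaging.snapshot("wrist")
A=cv2.resize(im[220:330,220:340],None,fx=2.2,fy=2.2); B=cv2.resize(im2,(530,398)); 
V=np.zeros((398,800,3),np.uint8); V[:242,:264]=A; V[:,270:]=B; cv2.imwrite("pics/c8.png",V[:,:,::-1])
E
```

```text
time: 39.55
tool_pos: [0.4651, 0.1609, 0.1412]
ee_rot: [3.14, 0.0, 0.247]
wrist_force: [0.7, -0.6, -0.7]
width: 0.0387
finger_force: 29.9
time: 40.25
tool_pos: [0.466, 0.1213, 0.0626]
ee_rot: [3.141, -0.004, 0.247]
wrist_force: [-0.5, 0.2, -0.8]
width: 0.0387
finger_force: 29.9
delta cm [-0.16 -0.04 -4.36] yaw -0.04 | t 40.2 rpy [180.   -0.2  14.1] w 38.7
```

View pics/c8.png

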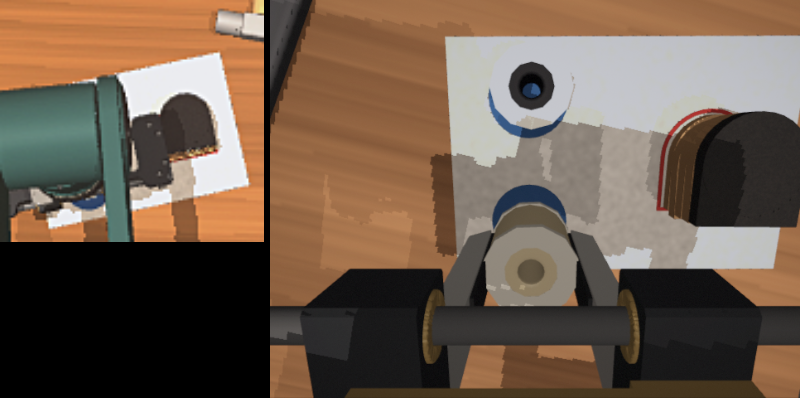

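The wrist view shows the cream spool held upright, top centre at wrist pixel (315,328), over the near disc. The black spool is on the far disc. Checking the spool's offset from the TCP and lowering it most of the way.

```bash
python3 - <<'E'
from h import *
p=imaging.camera_params("wrist"); print(back(p,[[315,328]],.089).round(4), robot.get_obs()["tool_pos"])
E
python3 -m pendant '[[-0.1,0,-2,0,0,0,0.2],[0,0,-1.8,0,0,0,0.2],[0,0,0,0,0,0,0.2],[0,0,0,0,0,0,0.2],[0,0,0,0,0,0,0.2],[0,0,0,0,0,0,0.2],[0,0,-0.2,0,0,0,0.2],[0,0,0,0,0,0,0.2]]'; python3 go.py .4644 .1209 .019 14.1
```

```text
[[0.4683 0.12   0.089 ]] [0.46558676 0.12127938 0.06197856]
time: 41.15
tool_pos: [0.4637, 0.1209, 0.0206]
ee_rot: [3.141, -0.0, 0.246]
wrist_force: [0.5, -0.3, -0.7]
width: 0.0389
finger_force: 29.9
delta cm [ 0.07  0.   -0.16] yaw -0.0 | t 41.1 rpy [180.   -0.   14.1] w 38.9
```

Offset from the TCP is about 3 mm, well within tolerance. Lower, release, rise and move away to the -y side for the final look.

```bash
python3 -m pendant '[[0,0,-0.15,0,0,0,0.2],[0,0,0,0,0,0,0.2],[0,0,0,0,0,0,0.2],[0,0,0,0,0,0,0.6],[0,0,0,0,0,0,0.7],[0,0,0,0,0,0,0.75],[0,0,0,0,0,0,0.75]]';python3 -m pendant '[[0,0,3,0,0,0,0.75],[0,0,4,0,0,0,0.75],[0,0,5,0,0,0,0.75],[0,0,3,0,0,0,0.75],[-1.5,-4.6,0,0,0,0,0.75],[-1.5,-4.6,0,0,0,0,0.75],[-1.5,-4.6,0,0,0,0,0.75],[-1.5,-4.6,0,0,0,0,0.75]]';python3 -m pendant '[[-1,-4.6,0,0,0,0,0.75],[-1,-4.6,0,0,0,0,0.75],[-1,-4.6,0,0,0,0,0.75],[0,-4.6,0,0,0,0,0.75],[0,0,0,0,0,0,0.75],[0,0,0,0,0,0,0.75],[0,0,0,0,0,0,0.75],[0,0,0,0,0,0,0.75]]'
python3 - <<'E'
from h import *
p=imaging.camera_params("top"); im=imaging.snapshot("top"); s=imaging.snapshot("scene")
print(blobs(im,"black",350)and 0)
for c,m,st in blobs(im,"black",300,900):
    if 280<c[0]<320 and 250<c[1]<300:
        x,y=st[0]-8,st[1]-8; print("top",fit(p,m[y:y+st[3]+16,x:x+st[2]+16],(x,y),.05,.01),c)
A=cv2.resize(im[230:330,220:340],None,fx=4,fy=4,interpolation=cv2.INTER_CUBIC); B=cv2.resize(s[220:300,305:435],None,fx=2.4,fy=2.4,interpolation=cv2.INTER_CUBIC)
V=np.zeros((400,800,3),np.uint8); V[:400,:480]=A; V[:192,484:796]=B; cv2.imwrite("pics/c9.png",V[:,:,::-1])
E
```

```text
time: 41.85
tool_pos: [0.4637, 0.1209, 0.0191]
ee_rot: [3.141, -0.0, 0.246]
wrist_force: [0.5, 1.1, -0.2]
width: 0.0672
finger_force: 0.0
time: 42.65
tool_pos: [0.4029, -0.0644, 0.1693]
ee_rot: [3.141, -0.001, 0.247]
wrist_force: [0.9, -0.6, 0.7]
width: 0.0705
finger_force: 0.0
time: 43.45
tool_pos: [0.3739, -0.2458, 0.1691]
ee_rot: [-3.142, -0.0, 0.248]
wrist_force: [-0.3, 0.5, -0.5]
width: 0.071
finger_force: 0.0
0
top [0.53220796 0.01780507 0.2094517  0.86208245] [304.58016878 275.7278481 ]
```

View pics/c9.png

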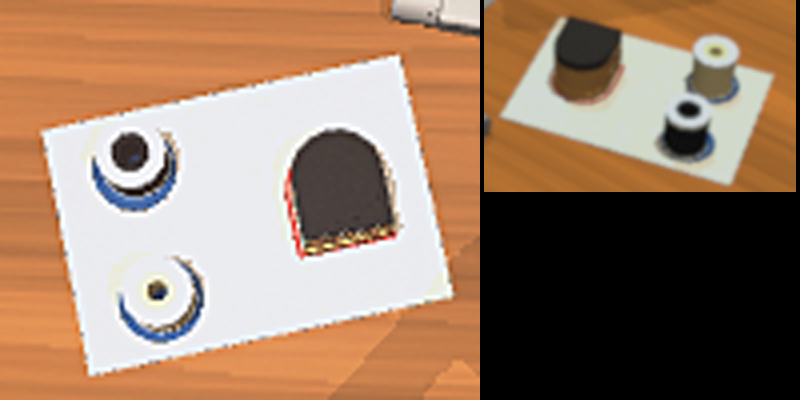

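```bash
python3 - <<'E'
from h import *
p=imaging.camera_params("top")
q=back(p,[[252.6,269.3],[259.6,302.6]],.045)[:,:2]; print(q, np.linalg.norm(q-[[.5421,.1404],[.4644,.1209]],axis=1))
E
```

```text
[[0.54112942 0.13811389]
 [0.46433607 0.11788653]] [0.00248361 0.00301415]
```

Both spools are within 3 mm of their discs, and the pile is square. Handing in.

```bash
python3 -c "
from bench import robot
print(robot.close_job())"
```

```text
the job is handed in; nothing more can be done
None
```

The heel-repair kit is made up and handed in: the four tan lifts found are piled on the red outline with the black top piece flush on top, and both spools stand within about 3 mm of their disc centres (black far, cream near); no verdict came back at hand-in.

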